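# Unload a drill jig: press the latch, trap the block as the ejector pops it

## Task

Unload the oak block from the drill jig far enough for me to take it: press the jig's thumb pad down with one fingertip so that the spring ejector pops the block out over the latch, and have the other finger standing in front to trap the block about 25 mm out, while the ejector is still pushing it and before it slides away. Do not lift the block off the jig, and leave the other things on the bench alone; finish while still holding the block trapped, at rest against your finger.

Things in the scene. Friction and masses are not known exactly. Their poses are not given: they have to be found in the camera images.
- drill_jig: dark steel drill jig fixed to the bench. Origin: on the bench, on its centre line, below the front face of the seated block. x points back along the centre line, y to its left, z up; the block is thrown out to -x. Nest floor 28 mm up, x 1 to 101 mm; side walls 24 mm higher, outer faces y = +-38 mm. Bush plate over the block at x 49 to 79, top at 100 mm. At x -90 to 0 only the latch flap
- oak_block: oak block seated in the jig, 56 wide x 94 long x 50 mm high, 0.19 kg, small drilled hole in its top (two like blanks stand beside the jig). Origin: centre of its underside; its y axis lies along the jig, the +y end is its front. Seated, its origin is at x 47, y 0, z 28 mm in the jig's frame; x falls as it pops out (22 mm when it is 25 mm out)
- latch (a joint): latch, a steel flap 52 mm wide that slopes up from a hinge 90 mm in front of the block to a lip 8 mm above the nest floor that stops the block. rad; 0: up, block locked; grows as pressed; block freed at about 0.09 (pad 5.5 mm down), hard stop 0.14 (8.5 mm). Spring-raised, takes 5 to 10 N at the thumb pad. The popped block lies over it and keeps it down
- thumb_pad (a point): centre of the ribbed top of the latch's round thumb pad, 31 mm across. Latch up: at x -30, y +53, z 54 mm in the jig's frame, so 53 mm left of the centre line and 30 mm in front of the seated block's front face. With the pad pressed, a fingertip level with it on the centre line is about 18 mm above the flap and some 30 mm below the block's top
- ejector (a joint): travel in m of the spring ejector, a steel plunger 24 mm across behind the block: 0 with the block seated, grows as it pushes the block out, stroke 50 mm. Pushes with about 7 N at 0, 5 N at 25 mm, 2.5 N at 50 mm. Unless stopped, the freed block shoots out in some 0.2 s and slides off the jig
- oak_blank_a: undrilled oak block 56 x 94 x 50 mm on the bench to the left of the jig; origin at the centre of its underside; leave alone
- oak_blank_b: undrilled oak block 56 x 94 x 50 mm on the bench to the right of the jig, beyond the wooden cleat; origin at the centre of its underside; leave alone
- awl: awl with a wooden bulb handle, 117 mm long, 30 mm high, lying on the bench to the left of the jig; origin at its middle, underneath; leave alone
- try_square: try square, 182 x 116 mm, 16 mm high, lying flat on the bench to the right of the jig; origin at its middle, underneath; leave alone
Not all that is in view belongs to the job. What is shaped like the oak_block but white is not meant.

How it is judged:
By the outcome, as a careful person would: the job done as asked, in the order asked, and still so for the second after the job is handed in, while the arm keeps its last pose, push and grip.
It also fails if it takes over 29 s, if anything falls off the work surface, if the arm or the gripper's body presses on something with over 40 N, if the wrist force passes 120 N, or if a joint passes its speed limit or range.

## Robot

A 7-joint arm with a two-finger parallel gripper is mounted at the origin on a cart in front of the work surface, level with it; the furniture and walls round the work are solid. World frame = base frame: x ahead of the robot, y to its left, z up, the work surface at z = 0. Lengths are in m, angles in degrees, forces in N, time in s.
With the tool pointing down it reaches from about 0.425 to 0.875 m from the base axis. Payload 4.7 kg.
Tool frame: the origin (TCP) lies at the very end of the fingers, on their centre line; the grasp point (between the pads) lies 19 mm behind it; z points along the fingers, y is the direction in which the jaws open and shut (so a half turn about z gives the same grasp; the last joint's range is limited). The gripper opens to 87 mm and grips with 3 to 60 N. Pads are 19 mm wide; open, the fingers measure 117 mm over their backs; the gripper's body (75 mm by 190 mm) begins 51 mm behind the grasp point.
Start: joints at [-65.713, 18.392, -4.016, 83.108, 1.295, 78.541, -3.26], TCP at [0.259, 0.596, 0.223] pointing down, gripper open.
Joint ranges: [-163.93, 163.93], [-17.29, 119.83], [-79.2, 71.16], [3.27, 140.29], [-89.18, 269.18], [5.43, 117.66], [-154.24, 154.24]. Speed limits (degrees/s): [147.25, 147.25, 180, 180, 180, 180, 180].

## Interface

Orientations are given as [roll, pitch, yaw] about the fixed x, y, z axes, in that order (R = Rz(yaw) Ry(pitch) Rx(roll)).
In Python, from cell import monitor, read_camera, camera_info, env, look_for gives the robot as it stands.
- The arm moves only by the tool servo_tool, never from a script. Its argument "commands" is one flat list of numbers, 6 for each row, row after row: the shift along the tool's x, y, z in mm, then the turn, a rotation vector about the tool's x, y, z in degrees. A call has 1 to 10 rows; each row shifts and turns the commanded pose from where the row before left it, along the tool's axes as they then stand; what a row does not reach is not made up. A row lasts 1/10 s, in which the tool goes at most 50 mm and 8.59 degrees, less where a joint would pass 70% of its speed; a pose out of reach is approached as far as the arm can. A call is refused whole if a number of a shift passes 50 or a number of a turn 8.59, either way. A call with a gripper value outside its range is refused whole. "jaw" is the finger opening in mm, from 0 to 87, set as the call begins (left out, the last holds). The fingers move at their own pace and stop on an object; "newtons" is the grip in N (left out, the last holds). Time passes only in rows, so rows that do not move let the fingers close. It gives the time, the measured TCP pose, the force and the opening at its end, in the units of the state.
- monitor.get_obs(): the state, without advancing time (a new reading comes with each control period).
- read_camera(name): name is "side" or "top" or "wrist"; returns (picture, depth): 420x560x3 uint8, red, green, blue; 420x560 float32, m along the optical axis (not along the pixel's ray), 0 where there is no reading.
- camera_info(name): a dict with "camera_matrix" (3x3 intrinsics, pixels), "R" (3x3) and "t" (3): a world point X has camera coordinates R X + t; the wrist camera has in their place "T_tool_cam" (4x4, takes a point from camera to tool coordinates, whose origin is the TCP and whose axes are the flange's). Camera axes: x right, y down, z forward; pixel columns grow to the right and rows downward; lengths in m; the calibration is good to about 2 mm. A picture is of the moment at which its call begins: read the wrist's pose just before it. camera_info takes no time and is no camera call.
- env.sign_off(): hands the job in, once; it reports no verdict.
Trained networks look in the newest picture that a camera, given by its name, has taken for a name from the list of things; names that differ only in an ending like _2 or _b are one class to them, and where a whole thing is asked for, a point or a joint stands for the part that bears it (a point fixed in the world has none). Each returns a list of dicts, best first, with "conf" (0 to 1); they miss things now and then, are a little off and sometimes report something else, mostly with a low value. They report only what shows in the picture. A call takes as long as a camera call. They do not tell look-alikes from the thing itself.
- look_for(camera, label): "box" ([left, top, width, height] in pixels, round what is visible of it).
The state is a dict: "time_s": time; "qpos": joint angles; "joint_velocities": joint speeds; "effort": joint torques, N m; "tool_pos": TCP position; "tool_rot": TCP orientation; "force": force on the tool from outside, world axes, zero at the start; "wrist_torque": the same for the moment, N m; "grip_width": finger opening in m.
Only numpy, scipy, OpenCV 4.12 (cv2) and the standard library are available. Lean on these libraries where they do the work, as an engineer would, in place of code of your own. Each camera call takes 0.05 s, during which the arm holds its last target.

## Working session

There is one attempt and no reset: what is moved stays moved. The work goes in short steps, Python scripts to look and compute and a tool call to move; the robot and the scene stay as the last step left them, time stands still between calls to the robot, and variables do not carry over. Pictures are saved under pics/ and viewed, and the job is handed in when it is done.

Besides the shell and the picture viewer there is one more tool, called after "Call:" as name(argument=value, ...), one argument or row to a line, values as JSON. servo_tool: Moves the arm, as the interface text tells. Its arguments: {"type":"object","properties":{"commands":{"type":"array","items":{"type":"number"}},"jaw":{"type":"number"},"newtons":{"type":"number"}},"required":["commands"]}

```bash
mkdir -p pics; ls
cat > h.py <<'E'
import numpy as np, cv2
from cell import monitor, read_camera, camera_info, env, look_for
from scipy.spatial.transform import Rotation as R
def snap(n,f):
    p,d=read_camera(n); cv2.imwrite('pics/'+f+'.png',p[:,:,::-1]); np.savez('pics/'+f+'.npz',p=p,d=d,); return p,d
def cam2world(n,u,v,z,obs=None):
    c=camera_info(n);K=np.array(c['camera_matrix'])
    u=np.asarray(u,float);v=np.asarray(v,float);z=np.asarray(z,float)
    X=np.stack([(u-K[0,2])/K[0,0]*z,(v-K[1,2])/K[1,1]*z,z],-1)
    if n=='wrist':
        T=np.array(c['T_tool_cam']);X=X@T[:3,:3].T+T[:3,3]
        o=obs or monitor.get_obs()
        return X@R.from_euler('xyz',o['tool_rot'],degrees=True).as_matrix().T+np.array(o['tool_pos'])
    return (X-np.array(c['t']))@np.array(c['R'])
E
python3 - <<'E'
from h import *
print(monitor.get_obs())
for n in ['top','side','wrist']:
    snap(n,n+'0')
    for l in ['drill_jig','oak_block','thumb_pad','latch']:
        print(n,l,[(np.round(r['box']).astype(int).tolist(),round(r['conf'],2)) for r in look_for(n,l)[:4]])
print(camera_info('wrist'))
E
```

```text
pics
{'time_s': 0.0, 'qpos': array([-65.71207011,  18.43893568,  -4.01360725,  83.17311001,
         1.2947239 ,  78.53933069,  -3.26032395]), 'joint_velocities': array([0.00952771, 0.01825568, 0.04259784, 0.00197634, 0.03538962,
       0.00578367, 0.03686325]), 'effort': array([ 4.60140018e-04, -4.91298938e+01, -4.03770916e-01, -3.12519801e+01,
       -6.39267359e-02,  4.39499435e-02,  2.02020183e-04]), 'tool_pos': array([0.25883194, 0.59566538, 0.22147834]), 'tool_rot': array([-1.79893838e+02,  5.92755058e-03,  1.56519580e+02]), 'force': array([-0.08810832, -0.26314163, -0.32598705]), 'wrist_torque': array([ 0.02085785, -0.06532436,  0.00645909]), 'grip_width': 0.08730181276729913}
top drill_jig [([175, 140, 86, 103], 0.7)]
top oak_block [([196, 158, 38, 46], 0.9), ([105, 260, 52, 41], 0.86)]
top thumb_pad [([177, 196, 41, 45], 0.97)]
top latch [([175, 193, 45, 47], 0.93)]
side drill_jig [([197, 217, 97, 66], 0.58)]
side oak_block [([288, 289, 51, 48], 0.94), ([227, 224, 32, 31], 0.72)]
side thumb_pad [([239, 246, 45, 26], 0.66)]
side latch [([241, 244, 50, 24], 0.83)]
wrist drill_jig [([159, 327, 39, 29], 0.78), ([158, 335, 22, 19], 0.28)]
wrist oak_block [([158, 209, 82, 60], 0.74)]
wrist thumb_pad [([159, 338, 22, 15], 0.85)]
wrist latch [([159, 335, 25, 19], 0.8)]
{'camera_matrix': array([[304.03766734,   0.        , 275.93189631],
       [  0.        , 304.03766734, 207.11951865],
       [  0.        ,   0.        ,   1.        ]]), 'T_tool_cam': array([[-3.30581669e-04, -9.55979339e-01, -2.93433798e-01,
         8.12984843e-02],
       [ 9.99999879e-01, -4.23276952e-04,  2.52398983e-04,
        -4.25682489e-04],
       [-3.65491976e-04, -2.93433679e-01,  9.55979363e-01,
        -1.61922239e-01],
       [ 0.00000000e+00,  0.00000000e+00,  0.00000000e+00,
         1.00000000e+00]])}
```

View pics/top0.png

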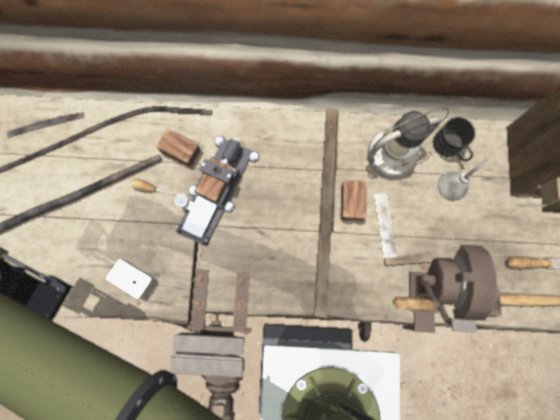

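View pics/side0.png

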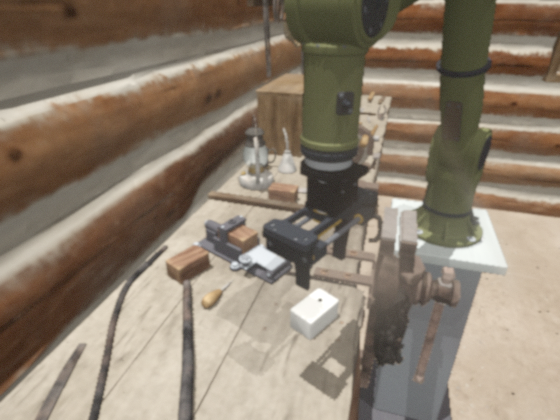

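View pics/wrist0.png

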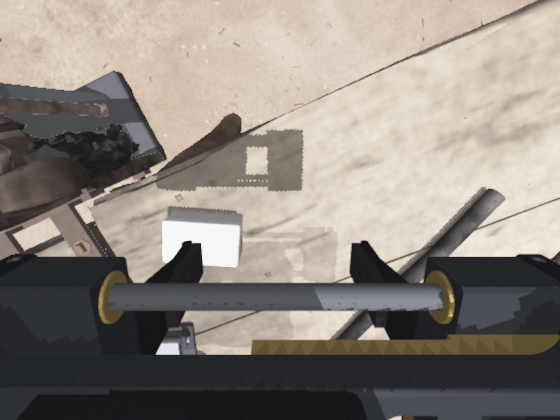

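The top view shows the jig at about (215,190), with the seated block at (212,185), the thumb pad at (181,200) and the flap at (197,220). The blanks are at (178,148) and (354,200), the awl is at (150,187), and the white decoy is at (130,280). Next I'll measure with depth.

Run:
```python
from h import *
a=np.load('pics/top0.npz');p,d=a['p'],a['d']
vv,uu=np.mgrid[0:420,0:560]
W=cam2world('top',uu,vv,d)
np.save('pics/W.npy',W)
for (u,v) in [(181,200),(212,185),(197,220),(178,148),(256,157),(229,207),(195,240),(230,145),(300,200),(188,206)]:
    print(u,v,np.round(W[v,u],4))
c=p[120:260,130:280]
im=cv2.resize(c[:,:,::-1],None,fx=5,fy=4.2,interpolation=cv2.INTER_CUBIC)
im=cv2.resize(c[:,:,::-1],None,fx=4.2,fy=4.2,interpolation=cv2.INTER_CUBIC)
cv2.imwrite('pics/topz.png',im)
# height map
h=np.clip(W[120:260,130:280,2]/0.15,0,1)*255
cv2.imwrite('pics/toph.png',cv2.applyColorMap(cv2.resize(h.astype(np.uint8),None,fx=4.2,fy=4.2,interpolation=0),cv2.COLORMAP_JET))
```

```text
181 200 [0.4793 0.3782 0.0551]
212 185 [0.515  0.3034 0.0766]
197 220 [0.4372 0.34   0.0292]
178 148 [0.6126 0.4002 0.0491]
256 157 [0.6128 0.2072 0.0106]
229 207 [0.4768 0.2659 0.0157]
195 240 [0.3906 0.3442 0.0088]
230 145 [0.622  0.2698 0.0642]
300 200 [ 5.082e-01  8.920e-02 -2.000e-04]
188 206 [0.4693 0.3638 0.0369]
```

View pics/topz.png

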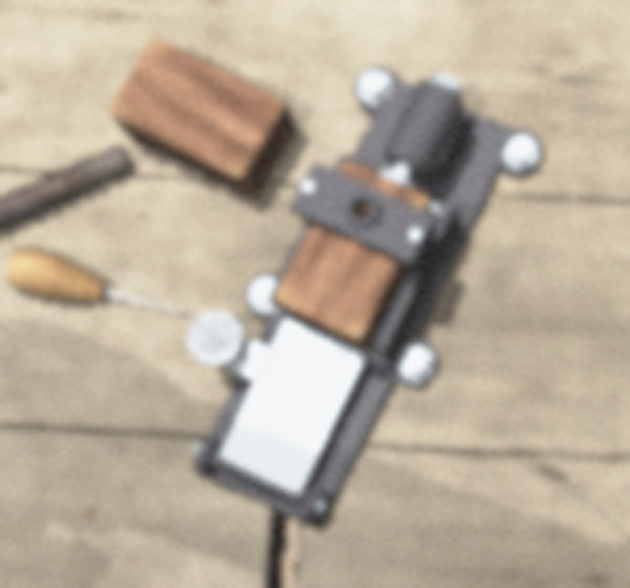

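View pics/toph.png

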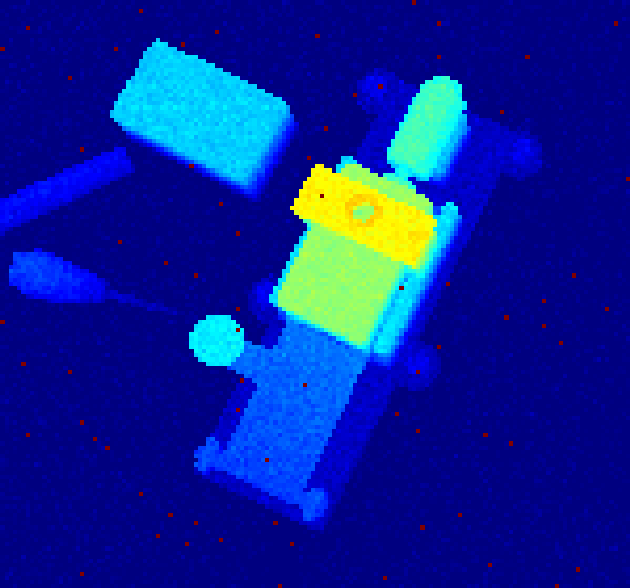

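Run:
```python
from h import *
W=np.load('pics/W.npy')
S=np.zeros((420,560),bool);S[130:250,165:265]=1
def pts(lo,hi,box):
    m=np.zeros((420,560),bool);x0,y0,w,h=box;m[y0:y0+h,x0:x0+w]=1
    m&=(W[...,2]>lo)&(W[...,2]<hi)
    n,l,st,c=cv2.connectedComponentsWithStats(m.astype(np.uint8),connectivity=4)
    k=1+np.argmax(st[1:,4]); return W[l==k]
out={}
for nme,lo,hi,box in [('bush',.092,.108,(195,155,45,35)),('blockfront',.07,.085,(193,172,35,35)),('pad',.048,.062,(170,190,20,20)),('flap',.018,.036,(175,190,50,60))]:
    q=pts(lo,hi,box);r=cv2.minAreaRect((q[:,:2]*1000).astype(np.float32))
    print(nme,len(q),'c',np.round(r[0],1),'size',np.round(r[1],1),'ang',round(r[2],2),'z',round(np.median(q[:,2])*1000,1),'mean',np.round(q.mean(0)*1000,1))
    print(np.round(cv2.boxPoints(r)).tolist())
```

```text
bush 359 c [546.2 294. ] size [76.9 30.2] ang 68.58 z 95.0 mean [545.8 294.4  95.4]
[[518.0, 264.0], [546.0, 253.0], [574.0, 324.0], [546.0, 335.0]]
blockfront 511 c [510.1 308.3] size [56.  51.9] ang 69.04 z 78.2 mean [509.6 307.5  78.1]
[[476.0, 291.0], [524.0, 273.0], [544.0, 325.0], [496.0, 344.0]]
pad 126 c [478.6 378.1] size [27.8 30. ] ang 2.72 z 54.5 mean [478.3 378.   54.3]
[[464.0, 392.0], [465.0, 362.0], [493.0, 364.0], [492.0, 394.0]]
flap 829 c [441.8 340.2] size [ 83.3 105.3] ang 73.36 z 31.4 mean [435.4 339.7  31.1]
[[379.0, 315.0], [480.0, 285.0], [504.0, 365.0], [403.0, 395.0]]
```

The jig fit holds up. The origin is at about (486, 317) mm with its y axis at 68.8°. The predicted pad position (477.5, 377.6) agrees with the measured (478.4, 378), and the heights match at 54 and 78 mm. Now I'll move to a hover position.

Call:
servo_tool(
  commands=[0, 0, 0, 0, 0, -2.3, -10, -5, 4, 0, 0, 0, -18, -10, 8, 0, 0, 0, -20, -11, 8, 0, 0, 0, -20, -11, 8, 0, 0, 0, -20, -11, 8, 0, 0, 0, -20, -11, 8, 0, 0, 0, -20, -11, 8, 0, 0, 0, -20, -11, 8, 0, 0, 0, -20, -11, 8, 0, 0, 0],
  jaw=40,
  newtons=30,
)

```text
time_s: 1.75
tool_pos: [0.3836, 0.4479, 0.1541]
tool_rot: [-180.0, 0.0, 158.7]
force: [-0.5, 0.1, 1.4]
grip_width: 0.0403
```

Call:
servo_tool(
  commands=[-20, -11, 8, 0, 0, 0, -20, -11, 8, 0, 0, 0, -20, -11, 8, 0, 0, 0, -20, -11, 8, 0, 0, 0, -18, -10, 8, 0, 0, 0, -12, -5, 8, 0, 0, 0, 0, 0, 0, 0, 0, 0, 0, 0, 0, 0, 0, 0],
)

```text
time_s: 2.55
tool_pos: [0.4632, 0.3553, 0.1065]
tool_rot: [180.0, -0.0, 158.8]
force: [-0.2, 0.6, -0.2]
grip_width: 0.0402
```

Run:
```python
from h import *
o=monitor.get_obs();print({k:np.round(o[k],4).tolist() for k in ['time_s','tool_pos','tool_rot','force','grip_width']})
for n in ['wrist','side','top']: snap(n,n+'1')
p=np.load('pics/side1.npz')['p'];cv2.imwrite('pics/s1z.png',cv2.resize(p[160:310,160:340,::-1],None,fx=4,fy=4,interpolation=2))
```

```text
{'time_s': 2.55, 'tool_pos': [0.4632, 0.3553, 0.1065], 'tool_rot': [179.9925, -0.0415, 158.8046], 'force': [-0.1957, 0.5755, -0.2141], 'grip_width': 0.0402}
```

View pics/wrist1.png

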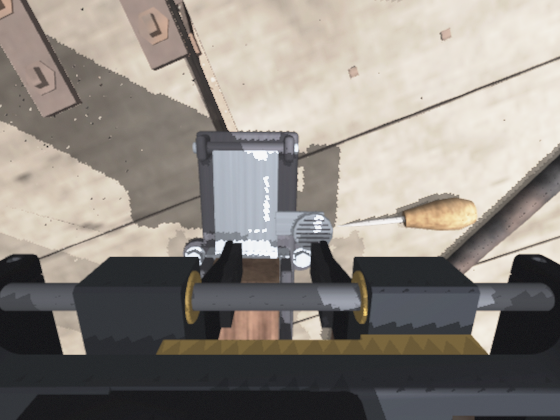

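View pics/s1z.png

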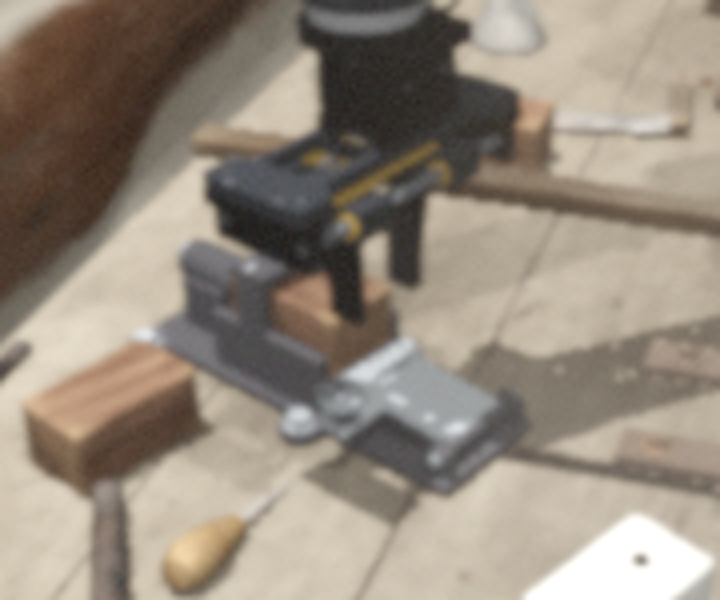

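The wrist view shows the fingertips at (232,245) and (320,245), over the flap and the pad, whose centre is at (312,227). I'll measure the fingertip shape in the tool frame.

Run:
```python
from h import *
a=np.load('pics/wrist1.npz');d=a['d'];vv,uu=np.mgrid[0:420,0:560]
c=camera_info('wrist');K=c['camera_matrix'];T=c['T_tool_cam']
X=np.stack([(uu-K[0,2])/K[0,0]*d,(vv-K[1,2])/K[1,1]*d,d],-1)@T[:3,:3].T+T[:3,3]
X*=1000
m=(d>0)&(abs(X[...,1])<50)&(X[...,2]<4)&(X[...,2]>-60)&(abs(X[...,0])<25)
for lo in range(-40,4,5):
  for s in (-1,1):
    q=X[m&(X[...,2]>lo)&(X[...,2]<=lo+5)&(X[...,1]*s>0)]
    if len(q): print(lo,s,len(q),'x',np.round(np.percentile(q[:,0],[2,50,98]),1),'y',np.round(np.percentile(q[:,1],[2,50,98]),1),'zmax',q[:,2].max().round(1))
# pad, block front in jig frame via wrist
o=monitor.get_obs()
Wd=X/1000@R.from_euler('xyz',[180,0,158.8],degrees=True).as_matrix().T+np.array([.4632,.3553,.1065])
m=(Wd[...,2]>.048)&(Wd[...,2]<.062)&(uu>280)&(uu<345)&(vv>200)&(vv<250)
q=Wd[m];print('pad',len(q),np.round(q.mean(0),4),q[:,:2].min(0),q[:,:2].max(0))
# side camera: fingertips
```

```text
-40 -1 154 x [-6.6 11.1 12.1] y [-32.4 -26.1 -20.6] zmax -35.0
-40 1 168 x [-7.9 11.2 11.9] y [19.4 24.5 31.3] zmax -35.0
-35 -1 121 x [ 9.4 10.9 12. ] y [-31.7 -26.1 -21.2] zmax -30.0
-35 1 115 x [ 6.3 11.  11.9] y [20.1 25.3 30.5] zmax -30.0
-30 -1 142 x [ 1.  10.1 11.9] y [-30.4 -24.1 -21. ] zmax -25.1
-30 1 144 x [ 1.1 10.1 11.9] y [19.7 22.8 29.4] zmax -25.0
-25 -1 132 x [-1.3  9.9 11.8] y [-29.5 -23.3 -20.5] zmax -20.1
-25 1 129 x [-1.5  9.9 11.8] y [19.3 22.2 28.3] zmax -20.1
-20 -1 111 x [-3.5  9.9 11.9] y [-29.2 -23.  -20.5] zmax -15.1
-20 1 111 x [-2.8 10.1 11.9] y [19.3 21.9 27.9] zmax -15.0
-15 -1 109 x [-7.9 10.  11.9] y [-29.  -22.7 -20.5] zmax -10.0
-15 1 106 x [-7.3  9.9 11.9] y [19.3 21.3 27.9] zmax -10.1
-10 -1 91 x [-5.8  9.9 11.9] y [-29.2 -22.7 -20.5] zmax -5.1
-10 1 99 x [-8.5  9.9 11.7] y [19.3 21.5 28.1] zmax -5.0
-5 -1 93 x [-7.9  9.9 11.7] y [-29.2 -22.9 -20.6] zmax -0.1
-5 1 88 x [-6.6  9.9 11.9] y [19.3 21.7 27.8] zmax -0.0
0 -1 6 x [6.7 9.  9.8] y [-23.5 -21.2 -20.6] zmax 0.9
0 1 10 x [ 1.8  9.8 11.1] y [19.4 22.  27.9] zmax 1.0
pad 1092 [0.4752 0.379  0.0538] [0.46226729 0.3637094 ] [0.49036322 0.39393719]
```

Call:
servo_tool(
  commands=[1.5, 0, 5, 0, 0, 0, 0, 0, 10, 0, 0, 0, 0, 0, 10, 0, 0, 0, 0, 0, 10, 0, 0, 0, 0, 0, 7, 0, 0, 0, 0, 0, 3, 0, 0, 0, 0, 0, 0, 0, 0, 0, 0, 0, 0, 0, 0, 0],
  jaw=45,
)

```text
time_s: 3.5
tool_pos: [0.4626, 0.3556, 0.0618]
tool_rot: [180.0, 0.0, 158.8]
force: [0.5, -0.0, -0.4]
grip_width: 0.0449
```

Run:
```python
from h import *
o=monitor.get_obs();print({k:np.round(o[k],4).tolist() for k in ['time_s','tool_pos','tool_rot','force','grip_width']})
for n in ['wrist','side']: snap(n,n+'2')
p=np.load('pics/side2.npz')['p'];cv2.imwrite('pics/s2z.png',cv2.resize(p[200:300,190:310,::-1],None,fx=6,fy=6,interpolation=2))
a=np.load('pics/wrist2.npz');d=a['d'];vv,uu=np.mgrid[0:420,0:560]
c=camera_info('wrist');K=c['camera_matrix'];T=c['T_tool_cam']
X=1000*(np.stack([(uu-K[0,2])/K[0,0]*d,(vv-K[1,2])/K[1,1]*d,d],-1)@T[:3,:3].T+T[:3,3])
z0=o['tool_pos'][2]*1000
m=(d>0)&(abs(z0-X[...,2]-54)<5)&(X[...,1]>10)&(X[...,1]<45)
q=X[m];print('pad in tool',len(q),q.min(0),q.max(0),q.mean(0))
m=(d>0)&(abs(z0-X[...,2]-78)<4)&(X[...,1]<20)&(X[...,0]<-12)&(X[...,0]>-70)&(vv>230)
q=X[m];print('blocktop in tool',len(q),q.min(0) if len(q) else 0,q.max(0)if len(q) else 0)
p=a['p'];cv2.imwrite('pics/w2z.png',cv2.resize(p[150:350,170:370,::-1],None,fx=3,fy=3,interpolation=2))
```

```text
{'time_s': 3.5, 'tool_pos': [0.4626, 0.3556, 0.0618], 'tool_rot': [179.9725, 0.0175, 158.8164], 'force': [0.5468, -0.0444, -0.4088], 'grip_width': 0.0449}
pad in tool 950 [-66.78011012  10.18975407   5.30321933] [ 9.66302262 42.49412121 12.73562735] [-6.04138977 22.29939655  8.44894037]
blocktop in tool 1009 [-46.05765184 -37.63772058 -16.84327606] [-34.06363072   1.42313131 -12.18963483]
```

View pics/w2z.png

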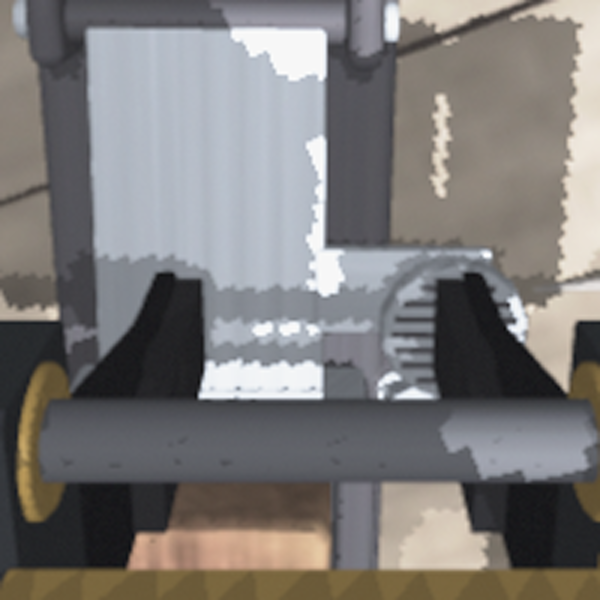

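View pics/s2z.png

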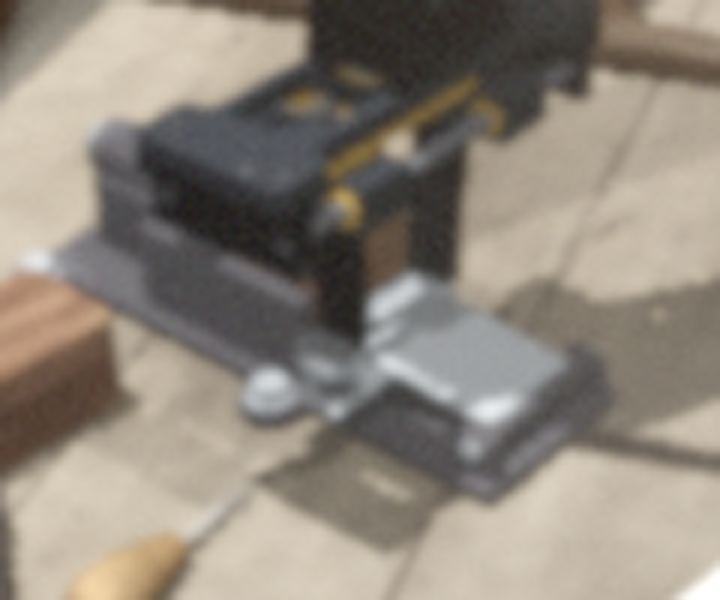

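The block's front top edge is at tool x = −34 (full-frame about row 327), which puts the trap face about 25 mm out. The pad is under the left finger and the right finger is over the centre line. I'll approach contact gently.

Call:
servo_tool(
  commands=[0.5, 0, 2, 0, 0, 0, 0, 0, 2, 0, 0, 0, 0, 0, 1, 0, 0, 0, 0, 0, 1, 0, 0, 0, 0, 0, 0, 0, 0, 0],
)

```text
time_s: 4.1
tool_pos: [0.4617, 0.3556, 0.0554]
tool_rot: [-180.0, -0.0, 158.8]
force: [0.4, 0.5, -0.2]
grip_width: 0.0449
```

Call:
servo_tool(
  commands=[0, 0, 1, 0, 0, 0, 0, 0, 1, 0, 0, 0, 0, 0, 0, 0, 0, 0],
)

```text
time_s: 4.4
tool_pos: [0.462, 0.3558, 0.0544]
tool_rot: [180.0, 0.0, 158.8]
force: [-1.8, -1.3, 4.2]
grip_width: 0.0448
```

Call:
servo_tool(
  commands=[0, 0, 2, 0, 0, 0, 0, 0, 2, 0, 0, 0, 0, 0, 2, 0, 0, 0, 0, 0, 0, 0, 0, 0, 0, 0, 0, 0, 0, 0],
)

```text
time_s: 4.9
tool_pos: [0.4626, 0.3565, 0.0493]
tool_rot: [179.9, 0.0, 158.8]
force: [-2.0, -1.2, 7.5]
grip_width: 0.0451
```

Run:
```python
from h import *
o=monitor.get_obs();print({k:np.round(o[k],4).tolist() for k in ['time_s','tool_pos','tool_rot','force','grip_width']})
for n in ['wrist','side','top']: snap(n,n+'3')
p=np.load('pics/side3.npz')['p'];cv2.imwrite('pics/s3z.png',cv2.resize(p[200:300,190:310,::-1],None,fx=6,fy=6,interpolation=2))
a=np.load('pics/wrist3.npz');p=a['p'];cv2.imwrite('pics/w3z.png',cv2.resize(p[150:350,170:370,::-1],None,fx=3,fy=3,interpolation=2))
```

```text
{'time_s': 4.9, 'tool_pos': [0.4626, 0.3565, 0.0493], 'tool_rot': [179.8561, 0.0415, 158.7775], 'force': [-2.0493, -1.2383, 7.5298], 'grip_width': 0.0451}
```

View pics/w3z.png

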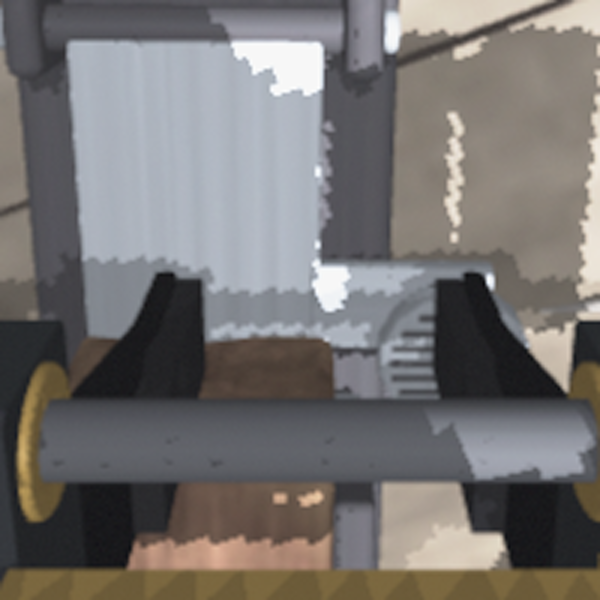

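View pics/s3z.png

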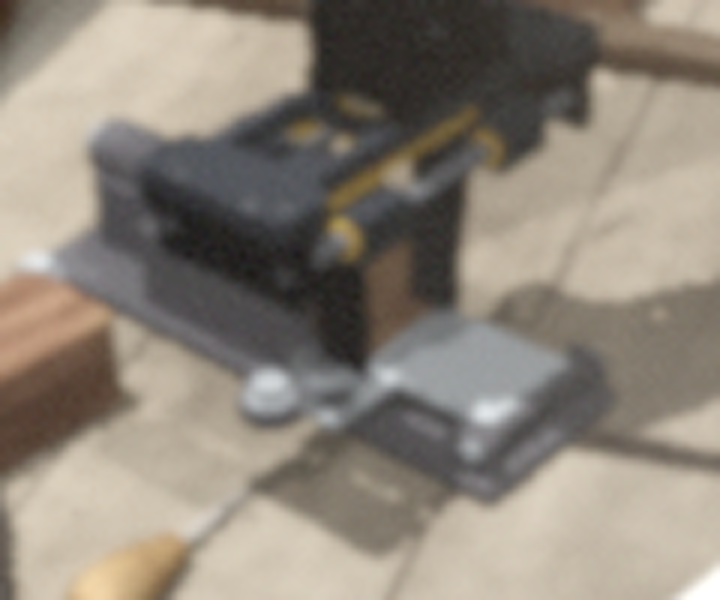

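```bash
cat > chk.py <<'E'
from h import *
import sys
def chk(f,z0):
    a=np.load('pics/'+f+'.npz');d=a['d'];vv,uu=np.mgrid[0:420,0:560]
    c=camera_info('wrist');K=c['camera_matrix'];T=c['T_tool_cam']
    X=1000*(np.stack([(uu-K[0,2])/K[0,0]*d,(vv-K[1,2])/K[1,1]*d,d],-1)@T[:3,:3].T+T[:3,3])
    Z=z0-X[...,2]
    for v in [262,266,268,270,272,276,280,310,314,318,322,326,330,334,338]:
        s=slice(240,276)
        print(v,'toolx',np.median(X[v,s,0]).round(1),'Z',np.median(Z[v,s]).round(1))
for f,z in [('wrist2',61.8),('wrist3',49.3)]:
    print(f);chk(f,z)
E
python3 chk.py
```

```text
wrist2
262 toolx -16.4 Z 34.3
266 toolx -19.3 Z 34.7
268 toolx -20.9 Z 34.6
270 toolx -22.3 Z 34.8
272 toolx -23.8 Z 34.9
276 toolx -26.7 Z 35.4
280 toolx -29.7 Z 35.6
310 toolx 27.3 Z 148.7
314 toolx -36.1 Z 64.6
318 toolx -35.8 Z 68.8
322 toolx -35.9 Z 72.5
326 toolx -36.2 Z 75.6
330 toolx -37.9 Z 76.9
334 toolx -40.5 Z 77.1
338 toolx -43.3 Z 77.1
wrist3
262 toolx -13.3 Z 28.0
266 toolx -12.6 Z 34.8
268 toolx -12.5 Z 37.5
270 toolx -12.5 Z 40.2
272 toolx -12.6 Z 42.5
276 toolx -12.3 Z 48.0
280 toolx -12.3 Z 52.5
310 toolx 27.1 Z 135.9
314 toolx -17.7 Z 77.1
318 toolx -20.2 Z 77.0
322 toolx -22.7 Z 76.9
326 toolx -25.2 Z 76.9
330 toolx -27.7 Z 77.0
334 toolx -30.1 Z 77.1
338 toolx -32.7 Z 77.0
```

The block has popped. Its front face moved from tool x −36 to −12.3, so it is about 24 mm out and against the finger. I'll let it settle and ease the finger out by 1 mm to confirm the block follows.

Call:
servo_tool(
  commands=[0.5, 0, 0, 0, 0, 0, 0.5, 0, 0, 0, 0, 0, 0, 0, 0, 0, 0, 0, 0, 0, 0, 0, 0, 0, 0, 0, 0, 0, 0, 0],
)

```text
time_s: 5.55
tool_pos: [0.4618, 0.3569, 0.0493]
tool_rot: [179.8, 0.1, 158.8]
force: [-0.9, -0.4, 7.3]
grip_width: 0.0453
```

```bash
python3 - <<'E'
from h import *
o=monitor.get_obs();print({k:np.round(o[k],4).tolist() for k in ['time_s','tool_pos','tool_rot','force','wrist_torque','grip_width']})
for n in ['wrist','top','side']: snap(n,n+'4')
vv,uu=np.mgrid[0:420,0:560]
a=np.load('pics/top4.npz')
p=a['p'];cv2.imwrite('pics/t4z.png',cv2.resize(p[120:260,130:280,::-1],None,fx=4,fy=4,interpolation=2))
p=np.load('pics/wrist4.npz')['p'];cv2.imwrite('pics/w4z.png',cv2.resize(p[150:350,170:370,::-1],None,fx=3,fy=3,interpolation=2))
o2=monitor.get_obs();print(o2['time_s'],o2['force'],o2['tool_pos'])
E
sed -i "s/^for f,z in.*/for f,z in [('wrist4',49.3)]:/" chk.py; python3 chk.py
```

```text
{'time_s': 5.55, 'tool_pos': [0.4618, 0.3569, 0.0493], 'tool_rot': [179.8468, 0.0594, 158.7829], 'force': [-0.8715, -0.3711, 7.287], 'wrist_torque': [-0.1069, 0.2411, -0.1784], 'grip_width': 0.0453}
5.7 [-1.82591633 -1.44277384  8.04120694] [0.46179302 0.35688975 0.04923298]
wrist4
262 toolx -13.1 Z 28.3
266 toolx -12.4 Z 35.1
268 toolx -12.5 Z 37.6
270 toolx -12.4 Z 40.3
272 toolx -12.6 Z 42.6
276 toolx -12.4 Z 47.8
280 toolx -12.3 Z 52.6
310 toolx 27.2 Z 136.0
314 toolx -17.8 Z 76.9
318 toolx -20.2 Z 77.0
322 toolx -22.7 Z 76.9
326 toolx -25.0 Z 77.1
330 toolx -27.6 Z 77.0
334 toolx -30.2 Z 77.0
338 toolx -32.4 Z 77.4
```

View pics/w4z.png

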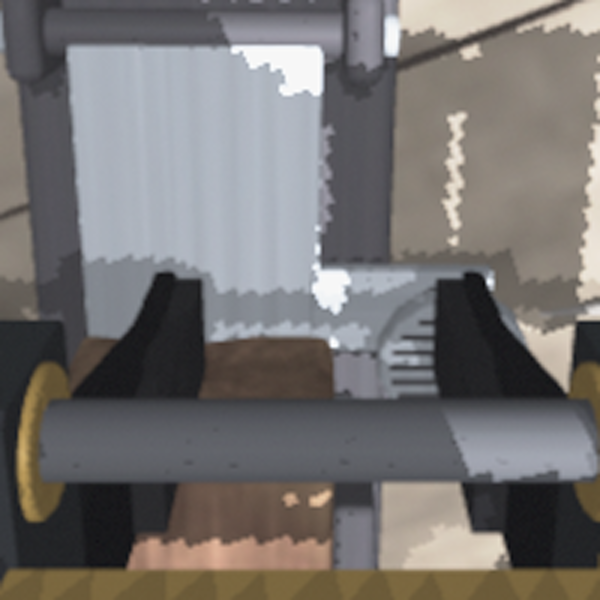

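View pics/t4z.png

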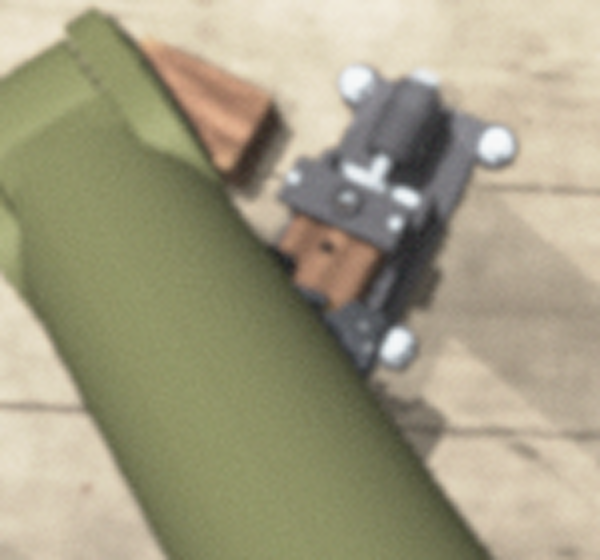

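Run:
```python
from h import *
o=monitor.get_obs();print(o['time_s'],np.abs(o['joint_velocities']).max())
print(env.sign_off())
```

```text
5.7 0.06675050858262167
the job is handed in; nothing more can be done
None
```

I pressed the thumb pad with the left fingertip. The block popped out over the latch, and the right finger, standing on the centre line, trapped it. I handed the job in at 5.7 s with the arm still holding the pad down and the block trapped.

**Last checks:**
- **Block position:** the wrist camera's depth puts the block's front face about 24.9 mm out from its seated position.
- **Trapped against the finger:** when I eased the finger out by 1 mm, the block followed and its position against the finger did not change, so the ejector is still pushing it. The top view shows the plunger extended behind the block.
- **At rest:** the arm was practically still when I handed in. I did not check the block's own rest separately beyond the views above.
- **Forces:** the pad press was about 7 to 8 N upward. Sideways, the wrist read only about 1 to 2 N, less than the roughly 5 N the ejector should give. Friction on the pad probably cancels part of it, but I did not confirm that.
- **Other things on the bench:** the block was not lifted, and nothing else was touched as far as the views show.

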